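# Set a board offcut against the fence and end stop

### The job

The short, wide board offcut lies loose in front of the aluminium fence on the saw table, and has to be set up for its next cut. Using only your fingertips or the outside of your fingers, without gripping it or lifting it off the table, push it until one long side lies flush along the fence and one end is up against the end stop (the upright plate that sticks out in front of the fence), on the side of the stop facing the middle of the fence. Leave the tape measure, the glue bottle, the small piece of wood and the box of screws where they are, and finish with the hand clear.

Things in the scene. Friction and masses are not known exactly. Their poses are not given: they have to be found in the camera images.
- offcut: Loose rectangular wooden board offcut lying flat: 95 mm (its x) by 150 mm (its y, the long sides) by 38 mm high, about 0.2 to 0.4 kg, too wide for most grippers. Origin: centre of its underside. Either long side may go to the fence and either end to the stop. It slides on the table with 1 to 5 N.
- fence: Fixed straight aluminium fence on the table, 460 mm long (along its y), 45 mm deep, 30 mm high. Origin: at table level on its front face, at mid-length; the front face is its plane x = 0, and its x axis points away from the robot's side into the fence, so the work is on its -x side. It is turned a little differently each time. Flush against it, the offcut's centre is at x = -47.5 mm in this frame.
- stop: Fixed aluminium end stop near either end of the fence (varies), axes parallel to the fence's. Its upright plate is 16 mm thick (along y), 45 mm high, and reaches 60 mm out in front of the fence's front face (-x); a round black knob over the fence tops out at 70 mm. Origin: at table level in the plane of the front face, mid-thickness; the offcut touches it when its centre is 83 mm away along y.
- carriage: Fixed black clamp carriage sitting on top of the fence near the other end, 70 mm along the fence, with a bar-shaped black wing grip, 66 mm high in all. It does not stick out in front of the fence and is not the stop. Origin: at table level in the plane of the fence's front face, at the middle of its length.
- tape: Bystander: loose grey tape measure, 68 by 34 by 50 mm high, standing on the table beside the work. Origin: centre of its underside. Leave it.
- glue: Bystander: loose white glue bottle with black cap, 56 mm in diameter, 150 mm high, standing beside the work. Origin: centre of its underside. Leave it.
- wedge: Bystander: loose small piece of darker wood, 45 by 70 by 19 mm high, behind the fence. Origin: centre of its underside. Leave it.
- screwbox: Bystander: loose open cardboard box with screws, 60 by 100 by 45 mm high, behind the fence. Origin: centre of its underside. Leave it.
Not all that is in view belongs to the job. Of the things that look like the offcut, take the one that is farthest to the robot's left at the start.

How it is judged:
At the end, for the whole second after the job is handed in: The offcut lies flat on the table at rest, its long side parallel to the fence within 0.03 rad and, at its centre, within about 3 mm of touching it; its end is within 3 mm of the stop's plate, on the side of the stop towards the middle of the fence (x of offcut in the frame of fence between -0.0505 and -0.0435 m and angle between the y axis of offcut and the y axis of fence, either way round below 0.03 rad and y of offcut in the frame of fence between -0.13 and 0.13 m and (y of offcut in the frame of stop between 0.079 and 0.086 m or y of offcut in the frame of stop between -0.086 and -0.079 m) and height (world z) of offcut below 0.003 m and angle between offcut's own z axis and vertical below 0.03 rad and linear speed of offcut below 0.005 m/s).
It fails at once if the offcut is lifted or tipped off the table (height (world z) of offcut above 0.008 m or angle between offcut's own z axis and vertical above 0.12 rad).
It fails at once if the tape measure is moved by more than 15 mm or knocked over (distance of tape from where it was at the start of the episode above 0.015 m or angle between tape's own z axis and vertical above 0.3 rad).
It fails at once if the glue bottle is moved by more than 15 mm or knocked over (distance of glue from where it was at the start of the episode above 0.015 m or angle between glue's own z axis and vertical above 0.3 rad).
It fails at once if the small piece of wood is moved by more than 15 mm or knocked over (distance of wedge from where it was at the start of the episode above 0.015 m or angle between wedge's own z axis and vertical above 0.3 rad).
It fails at once if the box of screws is moved by more than 15 mm or knocked over (distance of screwbox from where it was at the start of the episode above 0.015 m or angle between screwbox's own z axis and vertical above 0.3 rad).
It also fails if it takes over 54 s, if anything falls off the work surface, if the arm or the gripper's body presses on something with over 40 N, if the wrist force passes 120 N, or if a joint passes its speed limit or range.

### The arm

A 6-joint arm with a two-finger parallel gripper is mounted at the origin on the work surface. World frame = base frame: x ahead of the robot, y to its left, z up, the work surface at z = 0. Lengths are in m, angles in rad, forces in N, time in s.
With the tool pointing down it reaches from about 0.375 to 0.975 m from the base axis. Payload 3.8 kg.
Tool frame: the origin (TCP) lies midway between the tips of the shut fingers; the grasp point (between the pads) lies 19 mm behind it; y points along the fingers, x is the direction in which the jaws open and shut, and the axes are right-handed (so a half turn about y gives the same grasp; the last joint's range is limited). The gripper opens to 88 mm and grips with 3 to 60 N. Pads are 18 mm wide; open, the fingers measure 123 mm over their backs; the gripper's body (75 mm by 187 mm) begins 45 mm behind the grasp point.
Start: joints at [-1.269, 0.264, 1.604, -0, 1.274, -0.037], TCP at [0.224, -0.637, 0.239] pointing down, gripper open.
Joint ranges: [-2.63, 2.63], [-0.94, 2.18], [0.31, 2.57], [-1.31, 4.45], [0, 2.66], [-2.55, 2.55]. Speed limits (rad/s): [2.57, 2.57, 3.14, 3.14, 3.14, 3.14].

### API

Orientations are given as a rotation vector (axis times angle).
In Python, from rig import status, optics, workorder gives the robot as it stands.
- The arm moves only by the shell command python3 -m inch 'ROWS' [FORCE]. ROWS is JSON, a list that holds one entry, the list of rows, each a list of 7 numbers: the finger opening in cm, from 0 to 8.81, then the shift along the tool's x, y, z in cm, then the turn, a rotation vector about the tool's x, y, z in degrees. In form: [[[grip, x, y, z, wx, wy, wz], ...]]. A call has 1 to 8 rows; each row is the pose to reach, as a shift and turn from the pose measured when the call began, along the tool's axes at that moment; what a row does not reach only later rows make up. A row lasts 1/8 s, in which the tool goes at most 62.5 mm and 10.7 degrees, less where a joint would pass 70% of its speed; a pose out of reach is approached as far as the arm can. A call with a gripper value outside its range is refused whole. The fingers move at their own pace and stop on an object; FORCE is the grip in N (left out, the last holds). Time passes only in rows, so rows that repeat a pose let the fingers close. It gives the time, the measured TCP pose, the force and the opening at its end, in the units of the state.
- status.read_state(): the state, without advancing time (a new reading comes with each control period).
- optics.camera(name): name is "scene" or "top" or "wrist"; returns a dict with "frame" (480x640x3 uint8, blue, green, red), "fx", "fy", "cx", "cy" (pixels), "cam_to_world" (4x4, takes a point from camera to world coordinates). Camera axes: x right, y down, z forward; pixel columns grow to the right and rows downward; lengths in m; the calibration is good to about 2 mm. A picture is of the moment at which its call begins. There is no depth.
- workorder.finish_job(): hands the job in, once; it reports no verdict.
The state is a dict: "time_s": time; "qpos": joint angles; "joint_velocities": joint speeds; "tau": joint torques, N m; "tcp_pos": TCP position; "orientation": TCP orientation; "ft_force": force on the tool from outside, world axes, zero at the start; "torque": the same for the moment, N m; "opening": finger opening in m.
Only numpy, scipy, OpenCV 4.12 (cv2) and the standard library are available. Lean on these libraries where they do the work, as an engineer would, in place of code of your own. Each camera call takes 0.05 s, during which the arm holds its last target. There are 200 camera calls.

## Working session

There is one attempt and no reset: what is moved stays moved. The work goes in short steps, Python scripts to look and compute and a shell command to move; the robot and the scene stay as the last step left them, time stands still between calls to the robot, and variables do not carry over. Pictures are saved under pics/ and viewed, about 8 in all and at most 12, crops included, and the job is handed in when it is done.

```bash
mkdir -p pics; ls
python3 - <<'E'
from rig import status, optics
import cv2, numpy as np
for n in ("top","scene"):
    c=optics.camera(n); cv2.imwrite(f"pics/{n}0.png",c["frame"]); print(n,c["fx"],c["cx"],c["cy"],np.round(c["cam_to_world"],3).tolist())
s=status.read_state(); print(s["time_s"],s["tcp_pos"],s["orientation"],s["opening"])
E
```

```text
pics
top 450.7782657366002 317.3439940849484 234.766997047939 [[0.021, -0.988, 0.156, 0.354], [-1.0, -0.021, 0.004, -0.034], [-0.001, -0.156, -0.988, 0.972], [0.0, 0.0, 0.0, 1.0]]
scene 599.7609278906175 318.5441391156071 238.77424372878627 [[0.038, 0.771, -0.636, 1.362], [0.999, -0.024, 0.031, -0.103], [0.009, -0.637, -0.771, 1.076], [0.0, 0.0, 0.0, 1.0]]
0.1 [ 0.22414012 -0.63603744  0.23752335] [-1.34942103  0.95726427 -0.95463769] 0.08824225783147968
```

View pics/top0.png

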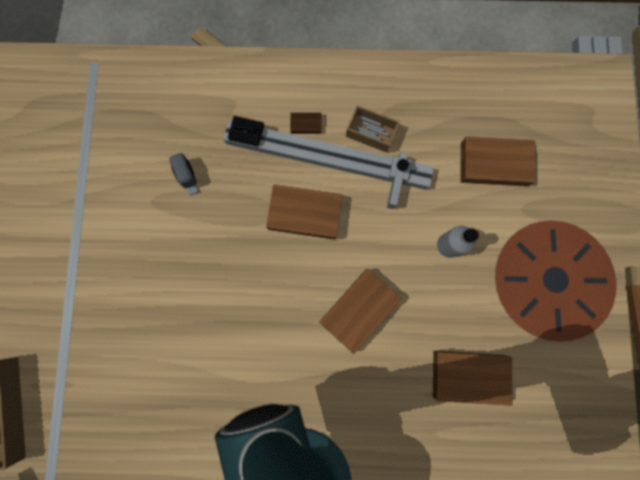

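View pics/scene0.png

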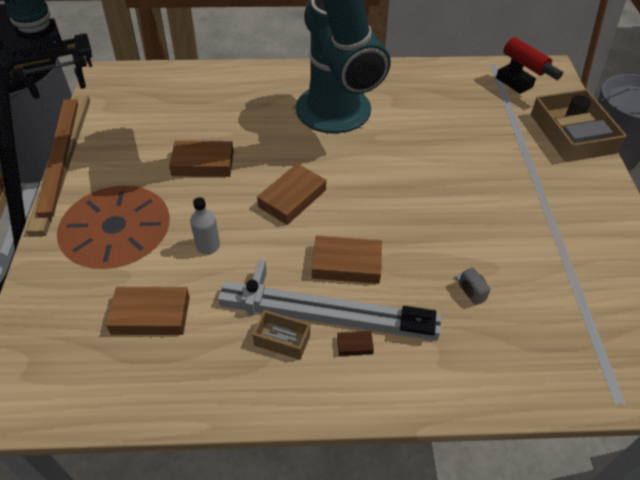

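The top view shows the offcut at about (305,210). The stop is at (398,180) on the fence's right end, the carriage at (245,130), the tape at (185,172), the glue at (460,240) and a decoy at (362,310). The scene view agrees with this. I'll take a closer crop for the edges.

```bash
cat > h.py <<'E'
from rig import status, optics
import cv2, numpy as np
from scipy.spatial.transform import Rotation as R
def ray(c,px,z):
    px=np.atleast_2d(px).astype(float); T=np.array(c["cam_to_world"])
    d=np.c_[(px[:,0]-c["cx"])/c["fx"],(px[:,1]-c["cy"])/c["fy"],np.ones(len(px))]@T[:3,:3].T
    return (T[:3,3]+d*((z-T[2,3])/d[:,2])[:,None])[:,:2]
def proj(c,p):
    T=np.array(c["cam_to_world"]); q=(np.atleast_2d(p)-T[:3,3])@T[:3,:3]
    return np.c_[c["fx"]*q[:,0]/q[:,2]+c["cx"],c["fy"]*q[:,1]/q[:,2]+c["cy"]]
E
python3 - <<'E'
from h import *
f=cv2.imread("pics/top0.png")[100:250,220:440]
cv2.imwrite("pics/crop0.png",cv2.resize(f,None,fx=3.6,fy=3.6,interpolation=cv2.INTER_CUBIC))
print(R.from_rotvec(status.read_state()["orientation"]).as_matrix().round(3))
h=cv2.cvtColor(f,cv2.COLOR_BGR2HSV)
for u,v in((300,205),(320,231),(341,215),(300,218),(300,150),(330,157),(330,165),(300,158)): print(u,v,h[v-100,u-220])
E
```

```text
[[ 0.332 -0.001  0.943]
 [-0.943  0.002  0.332]
 [-0.002 -1.     0.   ]]
300 205 [ 14 151 108]
320 231 [ 14 147 104]
341 215 [19 89 92]
300 218 [ 13 144 115]
300 150 [ 94  16 128]
330 157 [ 99  14 132]
330 165 [95 21 74]
300 158 [98 14 75]
```

View pics/crop0.png

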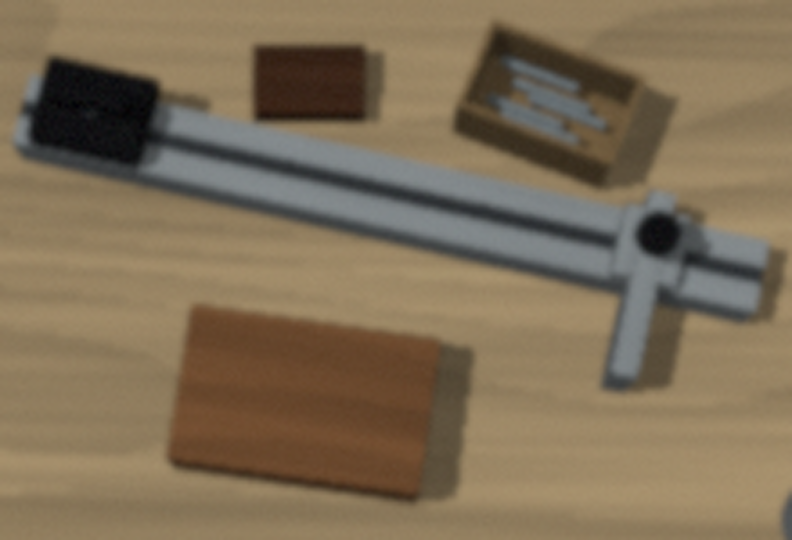

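Crop: the board's top corners are near (192,303), (440,340), (416,490) and (172,458). The fence's front top edge runs from (18,150) to (610,278). The plate's left top edge runs from (632,285) to (612,375). Next I fit these.

```bash
cat >> h.py <<'E'
def fence(c):
    h=cv2.cvtColor(c["frame"],cv2.COLOR_BGR2HSV); g=c["frame"].astype(float).sum(2)/3
    pts=[]
    for u in range(268,385,2):           # light top -> dark front face, steepest fall
        v0=int(141+(u-225)*0.2163); w=g[v0-5:v0+6,u]; d=w[:-1]-w[1:]; i=int(np.argmax(d)); i=min(max(i,1),8)
        a,b,e=d[i-1:i+2]; pts.append((u,v0-5+i+.5+.5*(a-e)/(a-2*b+e-1e-9)))
    l=cv2.fitLine(ray(c,pts,.03).astype(np.float32),cv2.DIST_HUBER,0,.001,.001).ravel()
    d=l[:2]*np.sign(l[1]); n=np.array([d[1],-d[0]])       # y axis of fence (+y world), x axis into the fence
    return l[2:],n,d
def board(c,near):
    h=cv2.cvtColor(c["frame"],cv2.COLOR_BGR2HSV)
    m=((h[...,0]<18)&(h[...,1]>115)&(h[...,2]>80)).astype(np.uint8)
    m=cv2.morphologyEx(m,cv2.MORPH_OPEN,np.ones((3,3),np.uint8))
    cs=[k for k in cv2.findContours(m,0,cv2.CHAIN_APPROX_NONE)[0] if cv2.contourArea(k)>1200]
    k=min(cs,key=lambda k:np.hypot(*(cv2.minAreaRect(k)[0]-np.array(near))))
    w=ray(c,k.reshape(-1,2),.038); r=cv2.minAreaRect(w.astype(np.float32)*1000)
    return np.array(r[0])/1000,r[1],cv2.boxPoints(r)/1000
E
python3 - <<'E'
from h import *
c=optics.camera("top")
p,n,d=fence(c); print("fence n",n,"ang",np.degrees(np.arctan2(n[1],n[0])))
P=lambda u,v:(u/3.6+220-.36,v/3.6+100-.36)
F=lambda w:np.c_[(w-p)@n,(w-p)@d]
s=ray(c,[P(632,285),P(612,375),P(660,290),P(637,380)],.045); print("stop edges fence frame",F(s).round(4).tolist())
o,sz,b=board(c,(305,210)); print(o,sz,F(b).round(4).tolist(),F(o[None]).round(4))
print("corners",b.round(3).tolist())
print("p",p)
# bystanders
for nm,u,v in(("tape",185,180),("glue",452,248)): w=ray(c,(u,v),.0); print(nm,w.round(3),F(w).round(3))
E
```

```text
fence n [ 0.9775888  -0.21052366] ang -12.153042
stop edges fence frame [[-0.0053, -0.133], [-0.0612, -0.1327], [-0.0045, -0.1497], [-0.0607, -0.1476]]
[ 0.5532193  -0.00105364] (149.44921875, 93.75286865234375) [[-0.15559999644756317, -0.03889999911189079], [-0.062199998646974564, -0.030700000002980232], [-0.07519999891519547, 0.11819999665021896], [-0.16859999299049377, 0.10999999940395355]] [[-0.1154  0.0396]]
corners [[0.4970000088214874, -0.0689999982714653], [0.5899999737739563, -0.08100000023841858], [0.609000027179718, 0.06700000166893005], [0.515999972820282, 0.07900000363588333]]
p [ 0.65766364 -0.06408509]
tape [[0.625 0.267]] [[-0.102  0.317]]
glue [[ 0.485 -0.323]] [[-0.114 -0.29 ]]
```

```bash
cat >> h.py <<'E'
p0=np.array([.65766,-.06409]); n0=np.array([.97759,-.21052]); d0=np.array([.21052,.97759])
def to(fx,fy,z,zdir):
    """tool shift (cm) and turn (deg) to fence-frame (fx,fy), height z, tool z along fence 'n' or '-d'"""
    s=status.read_state(); M=R.from_rotvec(s["orientation"]).as_matrix()
    t=np.array(s["tcp_pos"]); w=p0+n0*fx+d0*fy
    a=n0 if zdir=="n" else -d0; Z=np.r_[a,0]; Y=np.array([0,0,-1.]); X=np.cross(Y,Z)
    print("shift",(M.T@(np.r_[w,z]-t)*100).round(2),"turn",np.degrees(R.from_matrix(M.T@np.c_[X,Y,Z]).as_rotvec()).round(1))
def where():
    s=status.read_state(); q=s["tcp_pos"][:2]-p0; f=np.array(s["ft_force"])
    print("t",round(s["time_s"],2),"fence",(q@n0).round(4),(q@d0).round(4),"z",round(s["tcp_pos"][2],4),"F n,d,z",(f[:2]@n0).round(1),(f[:2]@d0).round(1),f[2].round(1),"open",round(s["opening"],4))
E
python3 -c "
from h import *
to(-.205,.04,.2375,'n')
w=np.array([.485,-.323])-p0;print(w@n0,w@d0)"
```

```text
shift [-53.69   0.11  44.52] turn [ 0.  31.6 -0.1]
-0.11428495620000002 -0.2894562101
```

```bash
python3 -m inch '[[[8.8,-53.7,0,44.5,0,31.6,0],[8.8,-53.7,0,44.5,0,31.6,0],[8.8,-53.7,0,44.5,0,31.6,0],[8.8,-53.7,0,44.5,0,31.6,0],[8.8,-53.7,0,44.5,0,31.6,0],[8.8,-53.7,0,44.5,0,31.6,0],[8.8,-53.7,0,44.5,0,31.6,0],[8.8,-53.7,0,44.5,0,31.6,0]]]'
python3 -c "
from h import *
where();to(-.205,.04,.02,'n');to(-.205,.04,.2,'n')"
```

```text
time_s: 1.15
tcp_pos: [0.3972, -0.1655, 0.2387]
orientation: [-1.1, 1.365, -1.363]
ft_force: [1.2, -0.3, -0.8]
opening: 0.088
t 1.15 fence -0.2332 -0.1539 z 0.2387 F n,d,z 1.2 -0.0 -0.8 open 0.088
shift [-19.37  21.9    2.81] turn [ 0.  -0.1 -0.1]
shift [-19.39   3.9    2.8 ] turn [ 0.  -0.1 -0.1]
```

```bash
python3 -m inch '[[[8.8,-19.4,4,2.8,0,0,0],[8.8,-19.4,4,2.8,0,0,0],[8.8,-19.4,4,2.8,0,0,0],[8.8,-19.4,4,2.8,0,0,0],[8.8,-19.4,12,2.8,0,0,0],[8.8,-19.4,17,2.8,0,0,0],[8.8,-19.4,21.9,2.8,0,0,0],[8.8,-19.4,21.9,2.8,0,0,0]]]'
python3 -c "
from h import *
where();to(-.147,.04,.02,'n')"
```

```text
time_s: 2.15
tcp_pos: [0.4605, 0.0177, 0.0159]
orientation: [-1.108, 1.374, -1.36]
ft_force: [-0.5, 0.3, 0.1]
opening: 0.0878
t 2.15 fence -0.2099 0.0385 z 0.0159 F n,d,z -0.5 0.2 0.1 open 0.0878
shift [-0.17 -0.48  6.29] turn [ 0.6 -0.1  0.1]
```

```bash
python3 -m inch '[[[8.8,0,-0.4,1.5,0,0,0],[8.8,0,-0.4,3,0,0,0],[8.8,0,-0.4,4,0,0,0],[8.8,0,-0.4,5,0,0,0],[8.8,0,-0.4,6,0,0,0],[8.8,0,-0.4,7,0,0,0],[8.8,0,-0.4,8,0,0,0],[8.8,0,-0.4,8.5,0,0,0]]]'
python3 - <<'E'
from h import *
where();to(-.104,.04,.02,'n')
c=optics.camera("top"); cv2.imwrite("pics/top1.png",c["frame"])
cv2.imwrite("pics/crop1.png",cv2.resize(c["frame"][80:300,180:460],None,fx=2.7,fy=2.7))
E
```

```text
time_s: 3.15
tcp_pos: [0.5445, -0.0005, 0.0189]
orientation: [-1.108, 1.374, -1.36]
ft_force: [-3.1, 0.3, 2.8]
opening: 0.0881
t 3.15 fence -0.124 0.0383 z 0.0189 F n,d,z -3.1 -0.3 2.8 open 0.0881
shift [-0.17 -0.13  2.  ] turn [ 0.6 -0.1  0.1]
```

View pics/crop1.png

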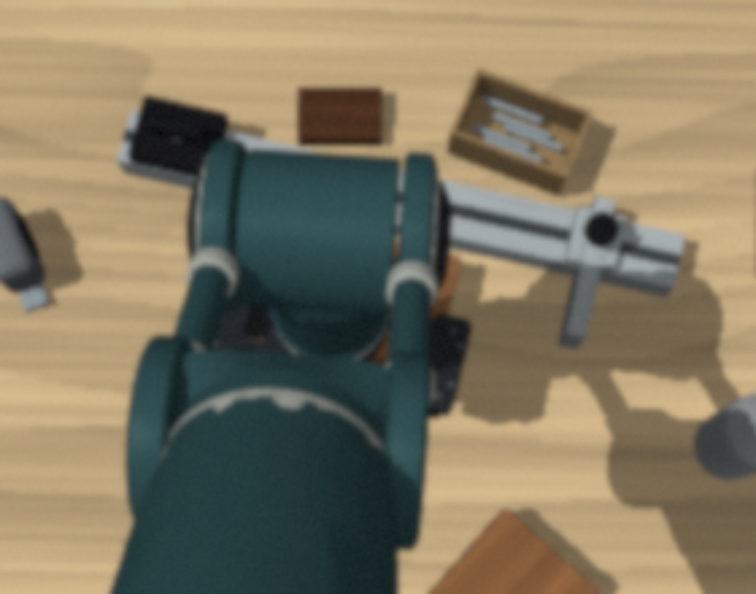

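The crop shows the board's right end just beyond the arm at (450,285), next to the fence. The arm hides the rest. The 3 N reaction shows it is being pushed, so I continue slowly to contact.

```bash
python3 -m inch '[[[8.8,0,0,0.5,0,0,0],[8.8,0,0,1,0,0,0],[8.8,0,0,1.3,0,0,0],[8.8,0,0,1.5,0,0,0],[8.8,0,0,1.7,0,0,0]]]'
python3 -c "
from h import *
where()"
```

```text
time_s: 3.82
tcp_pos: [0.5604, -0.004, 0.0187]
orientation: [-1.11, 1.375, -1.359]
ft_force: [-7.0, 0.6, 6.0]
opening: 0.0882
t 3.83 fence -0.1077 0.0382 z 0.0187 F n,d,z -7.0 -0.9 6.0 open 0.0882
```

```bash
python3 -m inch '[[[8.8,0,0,0.2,0,0,0],[8.8,0,0,0.2,0,0,0]]]'; python3 -c "
from h import *
where()"; python3 -m inch '[[[8.8,0,0,0.2,0,0,0],[8.8,0,0,0.3,0,0,0],[8.8,0,0,0.3,0,0,0]]]'
python3 -c "
from h import *
where()"
```

```text
time_s: 4.08
tcp_pos: [0.5603, -0.004, 0.0187]
orientation: [-1.113, 1.379, -1.357]
ft_force: [-6.8, 1.6, 5.1]
opening: 0.0881
t 4.08 fence -0.1078 0.0382 z 0.0187 F n,d,z -6.9 0.2 5.1 open 0.0881
time_s: 4.45
tcp_pos: [0.5603, -0.004, 0.0186]
orientation: [-1.118, 1.384, -1.353]
ft_force: [-9.8, 2.5, 9.5]
opening: 0.088
t 4.45 fence -0.1079 0.0382 z 0.0186 F n,d,z -10.1 0.3 9.5 open 0.088
```

Contact is firm, with the force rising and no travel. I back off, go up and look.

```bash
sed -i 's/a=n0 if zdir=="n" else -d0/a=n0 if zdir=="n" else d0/' h.py
python3 -m inch '[[[8.8,0,0,-1.5,0,0,0],[8.8,0,0,-4,0,0,0],[8.8,0,-5,-6,0,0,0],[8.8,0,-10,-6,0,0,0],[8.8,0,-16,-6,0,0,0],[8.8,0,-16,-6,0,0,0]]]'
python3 -c "
from h import *
where();to(-.05,.165,.16,'d');print(status.read_state()['qpos'])"
```

```text
time_s: 5.2
tcp_pos: [0.5098, 0.0081, 0.1864]
orientation: [-1.107, 1.374, -1.359]
ft_force: [0.2, -0.2, 0.1]
opening: 0.088
t 5.2 fence -0.1598 0.0394 z 0.1864 F n,d,z 0.2 -0.1 0.1 open 0.088
shift [-12.57   2.53  10.98] turn [  0.5 -90.1  -0.5]
[-0.03445315 -0.00284041  2.00327286  0.00240113  1.1514584   1.74909485]
```

```bash
python3 -m inch '[[[3,-12.6,0,11,0,-90,0],[3,-12.6,0,11,0,-90,0],[3,-12.6,0,11,0,-90,0],[3,-12.6,0,11,0,-90,0],[3,-12.6,0,11,0,-90,0],[3,-12.6,0,11,0,-90,0],[3,-12.6,0,11,0,-90,0],[3,-12.6,0,11,0,-90,0]]]'
python3 - <<'E'
from h import *
where();to(-.05,.165,.18,'d');to(-.05,.165,.022,'d')
c=optics.camera("top"); cv2.imwrite("pics/crop2.png",cv2.resize(c["frame"][80:300,180:460],None,fx=2.7,fy=2.7))
c=optics.camera("scene"); cv2.imwrite("pics/scene2.png",c["frame"][180:400,180:520])
E
```

```text
time_s: 6.2
tcp_pos: [0.6431, 0.1079, 0.1835]
orientation: [-1.56, 0.228, -0.209]
ft_force: [0.2, 0.3, -0.1]
opening: 0.0299
t 6.2 fence -0.0504 0.165 z 0.1835 F n,d,z 0.1 0.3 -0.1 open 0.0299
shift [ 0.04  0.35 -0.  ] turn [ 0.1 -3.8 -0.7]
shift [ 0.24 16.15  0.02] turn [ 0.1 -3.8 -0.7]
```

View pics/crop2.png

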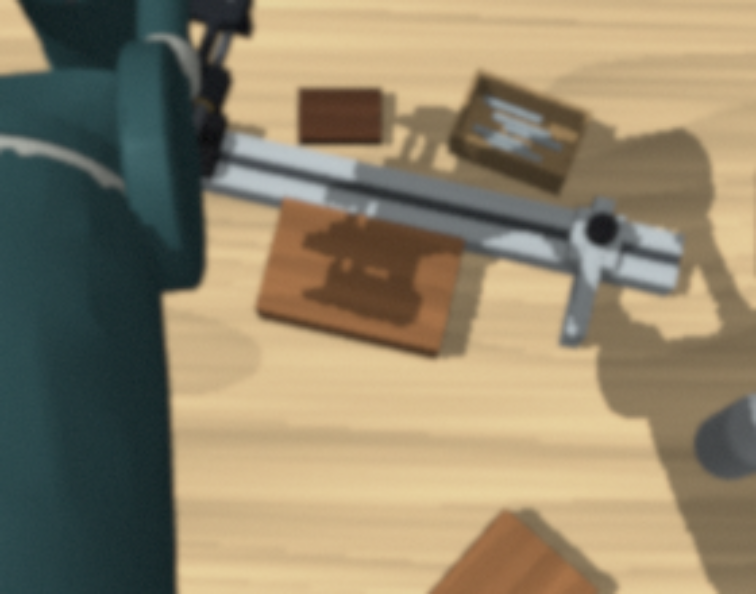

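The board is flush along the fence, with corners at about (285,200), (465,240), (437,352) and (260,315). Now I descend at its left end and push along the fence.

```bash
python3 -m inch '[[[3,0.2,5,0,0,-3.8,-0.7],[3,0.2,10,0,0,-3.8,-0.7],[3,0.2,14,0,0,-3.8,-0.7],[3,0.2,16.1,0,0,-3.8,-0.7],[3,0.2,16.1,0,0,-3.8,-0.7]]]'
python3 -c "
from h import *
where();to(-.05,.075,.022,'d')"
```

```text
time_s: 6.92
tcp_pos: [0.6414, 0.1073, 0.0206]
orientation: [-1.566, 0.176, -0.169]
ft_force: [-0.7, -0.7, -0.1]
opening: 0.0299
t 6.92 fence -0.052 0.1642 z 0.0206 F n,d,z -0.5 -0.8 -0.1 open 0.0299
shift [ 0.26 -0.12 -8.91] turn [ 0.2 -0.4 -0.2]
```

```bash
python3 -m inch '[[[3,0.2,0,-1.5,0,0,0],[3,0.2,0,-3,0,0,0],[3,0.2,0,-4.5,0,0,0],[3,0.2,0,-6,0,0,0],[3,0.2,0,-7.5,0,0,0],[3,0.2,0,-9,0,0,0],[3,0.2,0,-10.5,0,0,0],[3,0.2,0,-11.2,0,0,0]]]'
python3 - <<'E'
from h import *
where();to(-.05,.03,.022,'d')
c=optics.camera("top"); cv2.imwrite("pics/crop3.png",cv2.resize(c["frame"][80:300,180:460],None,fx=2.7,fy=2.7))
E
```

```text
time_s: 7.92
tcp_pos: [0.6185, -0.0034, 0.0207]
orientation: [-1.566, 0.177, -0.169]
ft_force: [0.6, 3.6, 2.1]
opening: 0.03
t 7.92 fence -0.051 0.051 z 0.0207 F n,d,z -0.2 3.6 2.1 open 0.03
shift [ 0.12 -0.12 -2.1 ] turn [ 0.2 -0.5 -0.3]
```

View pics/crop3.png

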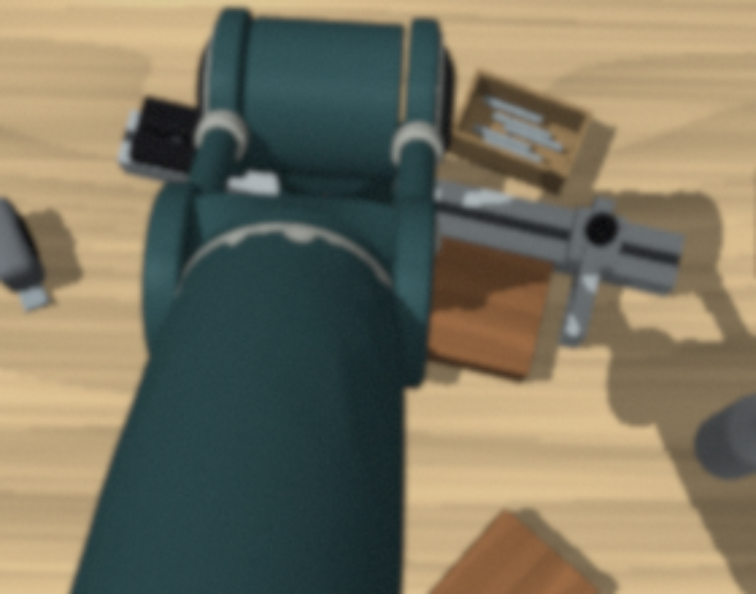

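The board slides along the fence with its right end at about (550,262)–(525,375), roughly 20 mm short of the plate. I push on to contact.

```bash
python3 -m inch '[[[3,0.1,0,-0.6,0,0,0],[3,0.1,0,-1.1,0,0,0],[3,0.1,0,-1.5,0,0,0],[3,0.1,0,-1.8,0,0,0],[3,0.1,0,-2,0,0,0],[3,0.1,0,-2,0,0,0]]]'
python3 -c "
from h import *
where()"
```

```text
time_s: 8.72
tcp_pos: [0.6147, -0.0227, 0.0204]
orientation: [-1.565, 0.177, -0.168]
ft_force: [0.2, 6.0, 0.3]
opening: 0.0298
t 8.72 fence -0.0507 0.0315 z 0.0204 F n,d,z -1.0 5.9 0.3 open 0.0298
```

```bash
python3 -m inch '[[[3,0.1,0,-0.2,0,0,0],[3,0.1,0,-0.3,0,0,0],[3,0.1,0,-0.3,0,0,0]]]'; python3 -c "
from h import *
where()"
python3 -m inch '[[[3,0,0,-0.2,0,0,0],[3,0,0,-0.3,0,0,0],[3,0,0,-0.3,0,0,0]]]'; python3 -c "
from h import *
where()"
```

```text
time_s: 9.1
tcp_pos: [0.6147, -0.0228, 0.0204]
orientation: [-1.561, 0.178, -0.168]
ft_force: [0.1, 11.5, 2.0]
opening: 0.0297
t 9.1 fence -0.0507 0.0314 z 0.0204 F n,d,z -2.3 11.3 2.0 open 0.0297
time_s: 9.48
tcp_pos: [0.6144, -0.0227, 0.0205]
orientation: [-1.557, 0.178, -0.168]
ft_force: [1.1, 12.7, 1.4]
opening: 0.0297
t 9.47 fence -0.051 0.0313 z 0.0205 F n,d,z -1.6 12.6 1.4 open 0.0297
```

Firm against the stop. Backing off, rising and measuring.

```bash
python3 -m inch '[[[3,0,0,1.5,0,0,0],[3,0,0,4,0,0,0],[3,0,-5,5,0,0,0],[3,0,-11,9,0,0,0],[3,0,-17,14,0,0,0],[3,0,-17,18,0,0,0],[3,0,-17,18,0,0,0]]]'
python3 - <<'E'
from h import *
where()
c=optics.camera("top"); cv2.imwrite("pics/crop4.png",cv2.resize(c["frame"][100:250,280:440],None,fx=4,fy=4,interpolation=cv2.INTER_CUBIC))
cv2.imwrite("pics/top4.png",c["frame"])
o,sz,b=board(c,(355,220)); F=lambda w:np.c_[(w-p0)@n0,(w-p0)@d0]
print(sz,F(o[None]).round(4),F(b).round(4).tolist())
E
```

```text
time_s: 10.35
tcp_pos: [0.6567, 0.1556, 0.1947]
orientation: [-1.556, 0.17, -0.169]
ft_force: [-1.3, -2.1, -0.3]
opening: 0.0299
t 10.35 fence -0.0472 0.2145 z 0.1947 F n,d,z -0.8 -2.4 -0.3 open 0.0299
(148.9121551513672, 96.99090576171875) [[-0.0535 -0.0558]] [[-0.1023, -0.13], [-0.0053, -0.1305], [-0.0046, 0.0184], [-0.1016, 0.0189]]
```

View pics/crop4.png

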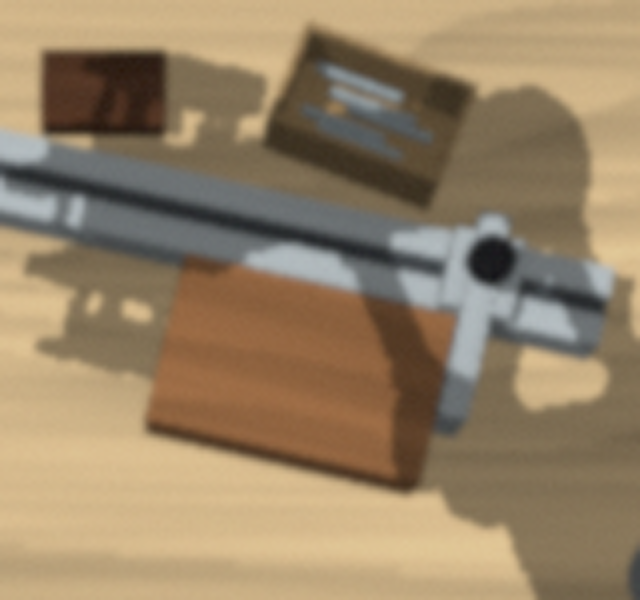

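The board is visibly against the plate at (455,315)–(435,430) with no gap showing at the fence. The mask puts its far edge at -5 mm (shadowed, and its size reads 2 mm large), so I give it one more two-finger push against the fence to be sure.

```bash
python3 -c "
from h import *
to(-.165,-.055,.19,'n')"
```

```text
shift [-11.54   0.16 -26.78] turn [-0.  89.7 -0.5]
```

```bash
python3 -m inch '[[[8.8,-11.5,0,-26.8,0,89.7,0],[8.8,-11.5,0,-26.8,0,89.7,0],[8.8,-11.5,0,-26.8,0,89.7,0],[8.8,-11.5,0,-26.8,0,89.7,0],[8.8,-11.5,0,-26.8,0,89.7,0],[8.8,-11.5,0,-26.8,0,89.7,0],[8.8,-11.5,0,-26.8,0,89.7,0],[8.8,-11.5,0,-26.8,0,89.7,0]]]'
python3 -c "
from h import *
where();to(-.165,-.055,.02,'n')"
```

```text
time_s: 11.4
tcp_pos: [0.4831, -0.0847, 0.1899]
orientation: [-1.132, 1.333, -1.316]
ft_force: [-0.4, 0.8, -0.9]
opening: 0.0879
t 11.4 fence -0.1663 -0.0569 z 0.1899 F n,d,z -0.6 0.7 -0.9 open 0.0879
shift [-0.09 16.99  0.28] turn [ 0.5  3.1 -0.3]
```

```bash
python3 -m inch '[[[8.8,0,5,0,0,3.1,0],[8.8,0,10,0,0,3.1,0],[8.8,0,14,0,0,3.1,0],[8.8,0,17,0.2,0,3.1,0],[8.8,0,17,1.5,0,3.1,0],[8.8,0,17,3,0,3.1,0],[8.8,0,17,4.2,0,3.1,0],[8.8,0,17,4.8,0,3.1,0]]]'
python3 -c "
from h import *
where();to(-.106,-.055,.02,'n')"
```

```text
time_s: 12.4
tcp_pos: [0.5318, -0.0917, 0.0211]
orientation: [-1.101, 1.37, -1.357]
ft_force: [0.6, 0.1, -0.4]
opening: 0.0879
t 12.4 fence -0.1172 -0.0535 z 0.0211 F n,d,z 0.6 0.2 -0.4 open 0.0879
shift [0.15 0.1  1.12] turn [ 0.3  0.  -0.3]
```

```bash
python3 -m inch '[[[8.8,0,0,0.3,0,0,0],[8.8,0,0,0.6,0,0,0],[8.8,0,0,0.8,0,0,0],[8.8,0,0,0.9,0,0,0],[8.8,0,0,1.0,0,0,0],[8.8,0,0,1.0,0,0,0]]]'
python3 -c "
from h import *
where()"
python3 -m inch '[[[8.8,0,0,0.2,0,0,0],[8.8,0,0,0.3,0,0,0],[8.8,0,0,0.3,0,0,0]]]'
python3 -c "
from h import *
where()"
```

```text
time_s: 13.15
tcp_pos: [0.5413, -0.0937, 0.0208]
orientation: [-1.101, 1.37, -1.357]
ft_force: [-2.3, 0.7, -0.3]
opening: 0.0882
t 13.15 fence -0.1075 -0.0534 z 0.0208 F n,d,z -2.4 0.2 -0.3 open 0.0882
time_s: 13.52
tcp_pos: [0.5413, -0.0937, 0.0204]
orientation: [-1.106, 1.375, -1.353]
ft_force: [-10.1, 2.1, 8.2]
opening: 0.088
t 13.53 fence -0.1075 -0.0534 z 0.0204 F n,d,z -10.4 -0.1 8.2 open 0.088
```

It stalls at the same depth as the first time (-0.1075 against -0.1079), so it is flush. Retreating clear and doing the final check.

```bash
python3 -m inch '[[[8.8,0,0,-1.5,0,0,0],[8.8,0,0,-4,0,0,0],[8.8,0,-5,-6,0,0,0],[8.8,0,-11,-6,0,0,0],[8.8,-5,-17,-6,0,0,0],[8.8,-10,-20,-6,0,0,0],[8.8,-16,-20,-6,0,0,0],[8.8,-22,-20,-6,0,0,0]]]'
python3 -m inch '[[[8.8,-5,0,0,0,0,0],[8.8,-10,0,0,0,0,0],[8.8,-10,0,0,0,0,0],[8.8,-10,0,0,0,0,0]]]'
python3 - <<'E'
from h import *
where()
c=optics.camera("top"); cv2.imwrite("pics/top5.png",c["frame"])
o,sz,b=board(c,(355,220)); F=lambda w:np.c_[(w-p0)@n0,(w-p0)@d0]
print(sz,F(o[None]).round(4),F(b).round(4).tolist())
c2=optics.camera("scene"); cv2.imwrite("pics/scene5.png",cv2.resize(c2["frame"][200:370,190:500],None,fx=2.5,fy=2.5,interpolation=cv2.INTER_CUBIC))
E
```

```text
time_s: 14.52
tcp_pos: [0.5314, 0.1305, 0.2239]
orientation: [-1.101, 1.373, -1.355]
ft_force: [0.2, -1.0, -0.7]
opening: 0.0882
time_s: 15.02
tcp_pos: [0.5521, 0.2279, 0.2242]
orientation: [-1.102, 1.372, -1.355]
ft_force: [-0.4, -0.5, 0.5]
opening: 0.0877
t 15.03 fence -0.1647 0.2632 z 0.2242 F n,d,z -0.3 -0.6 0.5 open 0.0877
(95.09223937988281, 148.67816162109375) [[-0.2907 -0.1214]] [[-0.3787, -0.1277], [-0.2481, -0.1987], [-0.2027, -0.1151], [-0.3334, -0.0442]]
```

View pics/scene5.png

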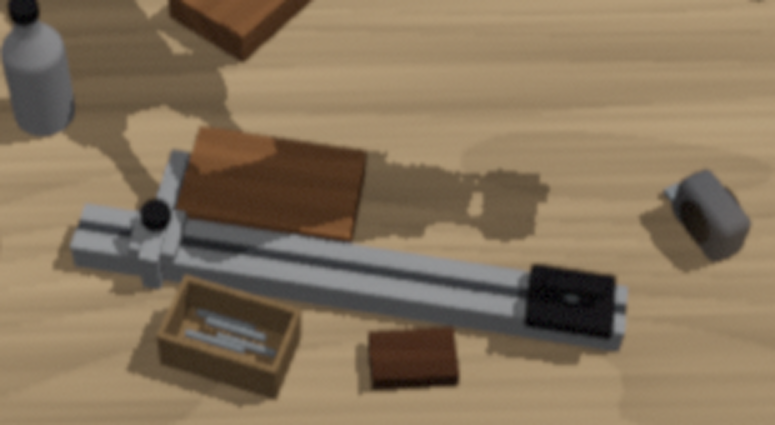

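View pics/top5.png

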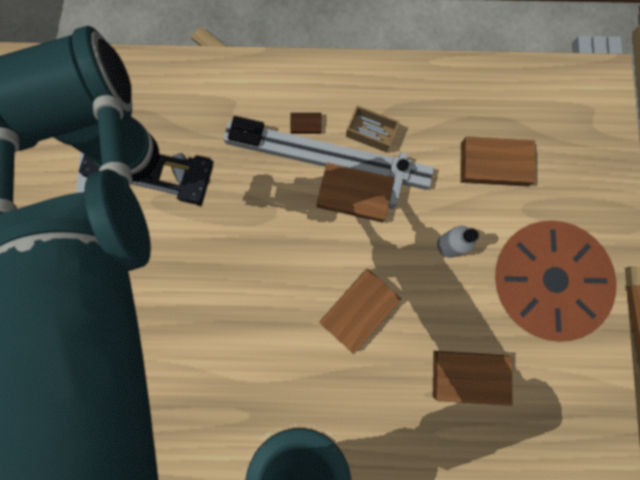

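Both views show the board flush along the fence and against the plate (top view (318,175)–(390,215)), with the bystanders in place. The last mask failed because of the arm's shadow and caught the decoy instead. I re-measure the saved images with a looser threshold to compare before and after the last push.

```bash
sed -i 's/(h\[...,2\]>80)/(h[...,2]>42)/' h.py
python3 - <<'E'
from h import *
c=optics.camera("top"); F=lambda w:np.c_[(w-p0)@n0,(w-p0)@d0]
for f in("pics/top4.png","pics/top5.png"):
    c["frame"]=cv2.imread(f); o,sz,b=board(c,(355,195)); print(f,sz,F(o[None]).round(4),F(b).round(4).tolist())
a,b=[cv2.imread(f"pics/top{i}.png").astype(int) for i in(0,5)]
# bystander shift by template matching
for nm,(x,y,w,h) in dict(wedge=(288,108,38,28),box=(344,102,64,52),glue=(434,222,48,36),tape=(165,148,38,50)).items():
    t=a[y:y+h,x:x+w].astype(np.uint8); r=cv2.matchTemplate(b[y-8:y+h+8,x-8:x+w+8].astype(np.uint8),t,cv2.TM_CCOEFF_NORMED); _,v,_,l=cv2.minMaxLoc(r); print(nm,round(v,2),l[0]-8,l[1]-8)
E
```

```text
pics/top4.png (148.9121551513672, 96.99090576171875) [[-0.0535 -0.0558]] [[-0.1023, -0.13], [-0.0053, -0.1305], [-0.0046, 0.0184], [-0.1016, 0.0189]]
pics/top5.png (149.1184539794922, 97.66374969482422) [[-0.0518 -0.0562]] [[-0.1004, -0.1309], [-0.0027, -0.1306], [-0.0032, 0.0185], [-0.1009, 0.0182]]
wedge 1.0 0 0
box 1.0 0 0
glue 0.9 0 0
tape 0.57 0 -1
```

```bash
python3 -c "
from rig import workorder
print(workorder.finish_job())"
```

```text
the job is handed in; nothing more can be done
None
```

I pushed the offcut against the fence and up to the end stop, then handed the job in after about 15 s of robot time with the hand clear. No verdict was reported.

**What I did:** I pushed the leftmost board to the fence with both open fingertips and slid it along to the stop by pushing its end. A last two-finger push pressed it against the fence again.

**Contact checks:**
- **Fence:** both pushes ended with about 10 N and no further travel, at nearly the same depth (-0.1079 m and -0.1075 m).
- **Stop:** the push ended with about 12 N and no further travel. The board's end position did not change noticeably during the last fence push.

**Camera checks:**
- **Board angle:** it is parallel to the fence within about 0.005 rad.
- **Board position:** the camera gave x = -52 mm and y ≈ 84.6 mm from the stop. That y is inside its limits, but x is about 1.3 mm outside the -50.5 mm limit. The mask read the board 2.7 mm too wide because it includes part of the near side face. Its far edge still read 3 mm short of the fence. I trusted the repeated contact over this reading, so it remains a small disagreement.
- **Bystanders:** the small piece of wood, the box of screws and the glue bottle showed no shift. The tape measure's image match was weak (0.57) because the hand was beside it, with an apparent shift of 1 pixel. It looked upright in the scene view, and no contact force was seen near it.
- **Failed measurement:** my first final mask picked up a decoy board because of the arm's shadow. I re-measured the same image with a looser threshold.

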